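Key the length stop into the rod-cutting jig and set the glass rod against it

ROBOT

A 6-joint arm with a two-finger parallel gripper is mounted at the origin on the work surface. World frame = base frame: x ahead of the robot, y to its left, z up, the work surface at z = 0. Lengths are in m, angles in rad, forces in N, time in s.
With the tool pointing down it reaches from about 0.25 to 0.775 m from the base axis. Payload 4 kg.
Tool frame: the origin (TCP) lies midway between the tips of the shut fingers; the grasp point (between the pads) lies 19 mm behind it; z points along the fingers, y is the line along which they close (so a half turn about z gives the same grasp; the last joint's range is limited). The gripper opens to 94 mm and grips with 3 to 60 N. Pads are 16 mm wide; open, the fingers measure 119 mm over their backs; the gripper's body (75 mm by 177 mm) begins 78 mm behind the grasp point.
Start: joints at [-1.28, 0.087, 1.371, -0, 1.684, -0.103], TCP at [0.211, -0.508, 0.206] pointing down, gripper open.
Joint ranges: [-3.1, 3.1], [-0.76, 2.03], [0.27, 2.55], [-1.08, 4.22], [0.17, 2.65], [-2.57, 2.57]. Speed limits (rad/s): [2.79, 2.79, 3.14, 3.14, 3.14, 3.14].

INTERFACE

Orientations are given as [roll, pitch, yaw] about the fixed x, y, z axes, in that order (R = Rz(yaw) Ry(pitch) Rx(roll)).
In Python, from bench import sensors, eyes, job gives the robot as it stands.
- The arm moves only by the tool arm_command, never from a script. Its argument "series" is a list of rows, each a list of 7 numbers: the opening, from 0 (shut) to 1 (fully open), then the shift along the tool's x, y, z in cm, then the turn, a rotation vector about the tool's x, y, z in rad. In form: [[fingers, dx, dy, dz, wx, wy, wz], ...]. A call has 1 to 20 rows; each row shifts and turns the commanded pose from where the row before left it, along the tool's axes as they then stand; what a row does not reach is not made up. A row lasts 1/10 s, in which the tool goes at most 50 mm and 8.59 degrees, less where a joint would pass 70% of its speed; a pose out of reach is approached as far as the arm can. A call with a gripper value outside its range is refused whole. The fingers move at their own pace and stop on an object; the grip force is fixed at half the most. Time passes only in rows, so rows that do not move let the fingers close. It gives the time, the measured TCP pose, the force and the opening at its end, in the units of the state.
- sensors.get_obs(): the state, without advancing time (a new reading comes with each control period).
- eyes.snapshot(name): name is "scene" or "top" or "wrist"; returns the picture (400x640x3 uint8, blue, green, red); there is no depth.
- eyes.get_calibration(name): a dict with "mtx" (3x3 intrinsics, pixels), "R" (3x3) and "t" (3): a world point X has camera coordinates R X + t. Camera axes: x right, y down, z forward; pixel columns grow to the right and rows downward; lengths in m; the calibration is good to about 2 mm. The wrist camera is an equidistant fisheye: a pixel r from the principal point sees the ray r / f radians off the axis. A picture is of the moment at which its call begins: read the wrist's pose just before it. get_calibration takes no time and is no camera call; for the wrist camera it gives the pose at the moment of the call.
- job.close_job(): hands the job in, once; it reports no verdict.
The state is a dict: "time": time; "joint_positions": joint angles; "qvel": joint speeds; "joint_torque": joint torques, N m; "tool_pos": TCP position; "ee_rot": TCP orientation; "wrist_force": force on the tool from outside, world axes, zero at the start; "wrist_torque": the same for the moment, N m; "width": finger opening in m.
Only numpy, scipy, OpenCV 4.12 (cv2) and the standard library are available. Lean on these libraries where they do the work, as an engineer would, in place of code of your own. Each camera call takes 0.05 s, during which the arm holds its last target. There are 200 camera calls.

TASK

The stop post stands in the bore of the rod-cutting jig but is turned, so its keys ride on top of the bed: turn it until the keys drop fully home in their keyways. Then flip its hinged arm all the way down across the channel, and push the glass rod along the channel until its end touches the arm. Leave the rod lying in the channel, and leave the decanter, the jacks and the paddle where they are.

Things in the scene. Friction and masses are not known exactly. Their poses are not given: they have to be found in the camera images.
- bed: Rod-cutting jig: fixed grey aluminium block 160 mm (x) by 330 (y) by 50 high, origin at the centre of its underside on the bench, z up. On top a channel runs its whole length along y at x = +35 mm, between steel strips 8 mm high, 34 mm apart inside. Bore for the post at x = -35, y = +80 mm. Its x points away from the robot, turned up to 20 degrees either way.
- bore (a point): Centre of the bore's mouth on the bed's top, 50 mm above the bench. It takes the 28 mm shaft with 1 mm clearance all round. Two keyways 14 mm deep, open at the top, reach 31 mm from the centre: 16 mm wide towards the bed's -y, 10 mm wide towards its +y. So the post drops home only when its axes point as the bed's do (within about 3 degrees); it can bind partway.
- post: Loose steel stop post, about 0.65 kg, upright in the bore; origin at the centre of its shaft's lower end, z up. Shaft 28 mm across, 80 long. Two keys, 32 to 46 mm above the origin, reach 28 mm from the axis: 14 mm wide to its -y, 8 mm wide to its +y. Starts with the keys on the bed's top, origin 18 mm above the bench; home it is 4 mm, keys flush with the bed's top.
- head (a point): Grip point on the post's axis, 100 mm above its origin, at mid height of the head: a dark block 24 mm wide (y), 40 high, from 25 mm behind (-x) to 15 mm before the axis. Grip it across the 24 mm. At the start the post is turned 0.45 to 1.2 rad counterclockwise (from above) from home: turn it clockwise by that and it drops 14 mm, by its weight or a light push down.
- hinge (a point): Hinge of the stop arm on the post: 27 mm from the post's axis towards the post's +x, 64 mm above its origin. The hinge line is along the post's y.
- stop_arm (a joint): Angle of the stop arm, rad: 0 is upright, 1.571 is fully down against its stop, lying level and pointing along the post's +x. Starts leaning 0.25 to 0.6. The stiff hinge keeps the arm where it is left; about 1 N at the tip moves it.
- stop_tip (a point): Free end of the stop arm, an aluminium bar 85 mm long from the hinge, 14 mm thick, 12 mm wide (along the post's y). At angle q it is 85 sin q mm out along the post's +x and 85 cos q mm above the hinge. With post home and arm down, the arm crosses the channel, underside 61 mm above the bench, tip at the bed's x = +77 mm.
- stop_face (a point): Point on the side face of the stop arm that the rod is to touch, 43 mm from the hinge; with the post home and the arm down it is over the middle of the channel, 68 mm above the bench, at the bed's x = +35, y = +74 mm. Its y axis is the post's y and points away from the rod.
- rod: A loose solid amber glass rod, 30 mm across and 130 mm long, 0.23 kg, lying in the channel on the bed's top (its axis 65 mm above the bench); origin at its centre, y along it towards the stop. It starts 50 to 95 mm short of the stop and slides along the bed's +y; it may roll a little about its own axis.
- rod_nose (a point): Centre of the rod's end face that is nearer the stop.
- rod_tail (a point): Centre of the rod's other end face, the one to push on.
- decanter: Bystander: an amber glass decanter 150 mm high and 86 mm across, standing on the bench; origin under its centre.
- jacks: Bystander: dark steel glassmaker's jacks (long tweezers), about 270 by 80 mm and 15 mm high, lying on the bench; origin under the centre, x along them.
- paddle: Bystander: a wooden paddle 260 mm long, 85 mm wide, 18 mm thick, lying on the bench; origin under about the middle, x along it.
Not all that is in view belongs to the job. There is more than one size of the rod; the one meant has the size given above.

How it is judged:
By the outcome, as a careful person would: the job done as asked, in the order asked, and still so for the second after the job is handed in, with the robot touching nothing.
It also fails if it takes over 72 s, if anything falls off the work surface, if the arm or the gripper's body presses on something with over 40 N, if the wrist force passes 120 N, or if a joint passes its speed limit or range.

## Working session

There is one attempt and no reset: what is moved stays moved. The work goes in short steps, Python scripts to look and compute and a tool call to move; the robot and the scene stay as the last step left them, time stands still between calls to the robot, and variables do not carry over. Pictures are saved under pics/ and viewed, on a budget of 10 in all, crops included, one or two more only if the job needs it, and the job is handed in when it is done.

Besides the shell and the picture viewer there is one more tool, called after "Call:" by a JSON object that holds its "method" and its "body". arm_command: Moves the arm, as the interface text tells. Its arguments: {"type":"object","properties":{"series":{"type":"array","items":{"type":"array","items":{"type":"number"}}}},"required":["series"]}

```bash
mkdir -p pics
python3 - <<'E'
from bench import sensors, eyes
import cv2,numpy as np
o=sensors.get_obs();print({k:np.round(v,3) for k,v in o.items()})
for n in("scene","top"):
    im=eyes.snapshot(n);cv2.imwrite(f"pics/{n}0.png",im)
    c=eyes.get_calibration(n);print(n,np.round(c["mtx"],1).tolist(),np.round(c["R"],3).tolist(),np.round(c["t"],3))
c=eyes.get_calibration("wrist");print(c)
E
```

```text
{'time': np.float64(0.0), 'joint_positions': array([-1.28 ,  0.088,  1.372, -0.   ,  1.684, -0.103]), 'qvel': array([ 0.002,  0.001, -0.002,  0.   , -0.   , -0.001]), 'joint_torque': array([-2.0000e-03, -3.4018e+01, -3.0243e+01,  7.1000e-02,  3.3000e-02,
       -0.0000e+00]), 'tool_pos': array([ 0.211, -0.507,  0.204]), 'ee_rot': array([-3.139, -0.   ,  0.394]), 'wrist_force': array([-0.555, -0.381, -0.608]), 'wrist_torque': array([-0.02 , -0.027,  0.015]), 'width': np.float64(0.094)}
scene [[482.0, 0.0, 316.9], [0.0, 482.0, 202.5], [0.0, 0.0, 1.0]] [[-0.29, 0.957, 0.001], [0.715, 0.218, -0.664], [-0.636, -0.192, -0.747]] [ 0.164 -0.317  1.89 ]
top [[473.3, 0.0, 315.8], [0.0, 473.3, 200.5], [0.0, 0.0, 1.0]] [[-0.014, -1.0, 0.008], [-0.998, 0.013, -0.053], [0.053, -0.009, -0.999]] [0.002 0.569 1.267]
{'mtx': array([[309.70691629,   0.        , 319.71418572],
       [  0.        , 309.70691629, 203.01305393],
       [  0.        ,   0.        ,   1.        ]]), 'R': array([[ 0.38405994, -0.92330618, -0.00191381],
       [-0.89046757, -0.37094665,  0.2635642 ],
       [-0.24406038, -0.09952027, -0.96463996]]), 't': array([-0.54905956, -0.02788911,  0.39131927])}
```

View pics/top0.png

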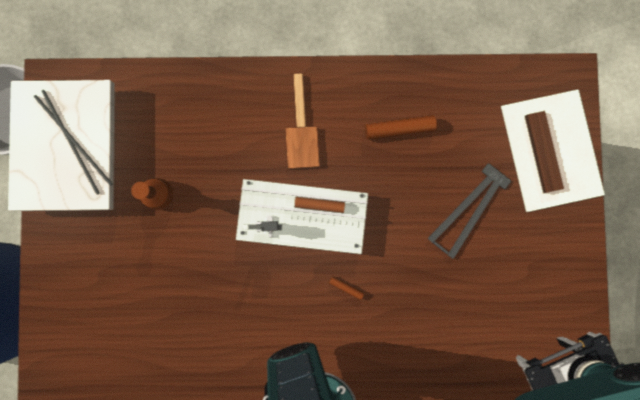

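View pics/scene0.png

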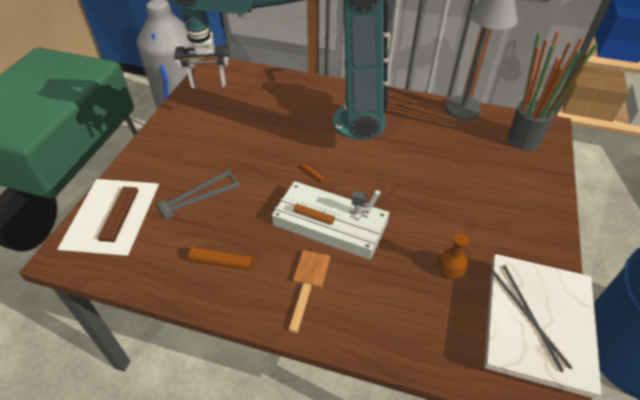

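The top view shows the bed with corners near (243,180), (367,194), (361,253) and (237,239). The post head is near (265,227), with its arm to the left, and the rod lies at (295–345,204). The scene view agrees with this: head at (358,200), arm at (375,197).

```bash
cat > h.py <<'E'
import numpy as np,cv2
from bench import sensors,eyes
from scipy.spatial.transform import Rotation as Ro
def ray(c,uv,fish=False):
    m=c["mtx"];x=(uv[0]-m[0,2])/m[0,0];y=(uv[1]-m[1,2])/m[1,1]
    if fish:
        r=np.hypot(x,y);d=np.array([x*np.sinc(r/np.pi),y*np.sinc(r/np.pi),np.cos(r)])
    else: d=np.array([x,y,1.])
    R=np.array(c["R"]);return -R.T@c["t"],R.T@d
def onz(c,uv,z,fish=False):
    o,d=ray(c,uv,fish);return o+d*(z-o[2])/d[2]
def proj(c,X,fish=False):
    p=np.array(c["R"])@X+c["t"];m=c["mtx"]
    if fish:
        r=np.hypot(p[0],p[1]);th=np.arctan2(r,p[2]);q=p[:2]/r*th
    else:q=p[:2]/p[2]
    return q*m[0,0]+m[:2,2]
def bedpt(b,p):  # bed (x,y,yaw), local xyz -> world
    c,s=np.cos(b[2]),np.sin(b[2]);return np.array([b[0]+c*p[0]-s*p[1],b[1]+s*p[0]+c*p[1],p[2]])
E
python3 - <<'E'
from h import *
im=cv2.imread("pics/top0.png");c=eyes.get_calibration("top")
hsv=cv2.cvtColor(im,cv2.COLOR_BGR2HSV)
m=((hsv[...,1]<60)&(hsv[...,2]>140)).astype(np.uint8)
m[:170]=0;m[265:]=0;m[:,:225]=0;m[:,380:]=0
m=cv2.morphologyEx(m,cv2.MORPH_CLOSE,np.ones((25,25)))
cn=max(cv2.findContours(m,0,2)[0],key=cv2.contourArea)
r=cv2.minAreaRect(cn);B=cv2.boxPoints(r);print(r)
W=np.array([onz(c,p,.05) for p in B]);print(W.round(4));ctr=W.mean(0)
e=[W[1]-W[0],W[2]-W[1]];print([np.linalg.norm(v) for v in e])
l=max(e,key=np.linalg.norm);l=l*np.sign(l[1]);yaw=np.arctan2(-l[0],l[1]);b=[ctr[0],ctr[1],yaw];print("bed",b)
print("bore",bedpt(b,[-.035,.08,.05]))
m2=((hsv[...,1]>140)&(hsv[...,2]>60)).astype(np.uint8);k=np.zeros_like(m2);k[196:214,285:360]=1
cn=max(cv2.findContours(m2*k,0,2)[0],key=cv2.contourArea);r=cv2.minAreaRect(cn);print("rod",r,onz(c,r[0],.07))
E
```

```text
((301.5914611816406, 216.17681884765625), (126.66495513916016, 61.62078857421875), 6.34019136428833)
[[ 0.4664  0.207   0.05  ]
 [ 0.6273  0.1883  0.05  ]
 [ 0.5859 -0.1434  0.05  ]
 [ 0.4253 -0.1223  0.05  ]]
[np.float64(0.16189838282307284), np.float64(0.334189380725236)]
bed [np.float64(0.5262139054508074), np.float64(0.03238431364487196), np.float64(-0.12416382518823282)]
bore [0.50139095 0.11610302 0.05      ]
rod ((319.4024353027344, 204.37802124023438), (47.70642852783203, 9.276249885559082), 6.34019136428833) [ 0.55545473 -0.01448174  0.07      ]
```

Call:
{"method": "arm_command", "body": {"series": [[1, 2.5, -2.7, -1, 0, 0, 0], [1, 2.5, -2.7, -1, 0, 0, 0], [1, 2.5, -2.7, -1, 0, 0, 0], [1, 2.5, -2.7, -1, 0, 0, 0], [1, 2.5, -2.7, -1, 0, 0, 0], [1, 2.5, -2.7, -1, 0, 0, 0], [1, 2.5, -2.7, -1, 0, 0, 0], [1, 2.5, -2.7, -1, 0, 0, 0], [1, 2.5, -2.7, 0, 0, 0, 0], [1, 2.5, -2.7, 0, 0, 0, 0], [1, 2.5, -2.7, 0, 0, 0, 0], [1, 2.5, -2.7, 0, 0, 0, 0], [1, 2.5, -2.7, 0, 0, 0, 0], [1, 2.5, -2.7, 0, 0, 0, 0], [1, 2.5, -2.7, 0, 0, 0, 0], [1, 2.5, -2.7, 0, 0, 0, 0], [1, 0, 0, 0, 0, 0, 0], [1, 0, 0, 0, 0, 0, 0]]}}

```text
time: 1.9
tool_pos: [0.4144, 0.0448, 0.2849]
ee_rot: [3.142, 0.002, 0.396]
wrist_force: [-0.1, 0.3, 0.1]
width: 0.0939
```

Run:
```python
from h import *
import json
o=sensors.get_obs();print({k:np.round(o[k],3) for k in("time","tool_pos","ee_rot","wrist_force")})
im=eyes.snapshot("wrist");c=eyes.get_calibration("wrist");cv2.imwrite("pics/w1.png",im)
np.savez("w1.npz",**c)
b=[.5262,.0324,-.1242]
for p in([-.035,.08,.05],[.08,.165,.05],[-.08,.165,.05],[-.08,-.165,.05],[.08,-.165,.05]): print(p,proj(c,bedpt(b,p),True).round(0))
```

```text
{'time': np.float64(1.9), 'tool_pos': array([0.414, 0.045, 0.285]), 'ee_rot': array([3.142e+00, 2.000e-03, 3.960e-01]), 'wrist_force': array([-0.075,  0.32 ,  0.104])}
[-0.035, 0.08, 0.05] [295.  97.]
[0.08, 0.165, 0.05] [283.  -2.]
[-0.08, 0.165, 0.05] [225.  98.]
[-0.08, -0.165, 0.05] [428. 213.]
[0.08, -0.165, 0.05] [483. 121.]
```

View pics/w1.png

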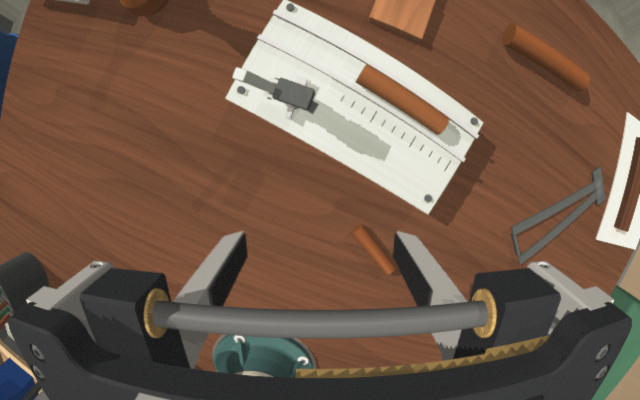

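The wrist view shows the bed where predicted. The dark head is near (295,93), the arm runs left to its tip near (240,73), and the rod spans (360,72)–(447,127). Next I'll measure the head and rod orientation.

Run:
```python
from h import *
c=dict(np.load("w1.npz"));im=cv2.imread("pics/w1.png");hsv=cv2.cvtColor(im,cv2.COLOR_BGR2HSV)
m=((hsv[...,2]<85)&(hsv[...,1]<90)).astype(np.uint8);k=np.zeros_like(m);k[70:118,262:325]=1
cn=max(cv2.findContours(m*k,0,2)[0],key=cv2.contourArea);r=cv2.minAreaRect(cn);print(cv2.contourArea(cn),r)
W=np.array([onz(c,p,.13,True) for p in cv2.boxPoints(r)]);print(W.round(4));e=[W[1]-W[0],W[2]-W[1]]
for v in e:print(np.linalg.norm(v),np.arctan2(v[1],v[0]))
print("ctr",W.mean(0))
# arm tip
for z in(.15,.165):
  t=onz(c,(240,74),z,True);bore=np.array([.5014,.1161]);print("tip",t,np.hypot(*(t[:2]-bore)),np.arctan2(*(t[:2]-bore)[::-1]))
m2=((hsv[...,1]>140)&(hsv[...,2]>70)).astype(np.uint8);k=np.zeros_like(m2);k[60:136,350:455]=1
cn=max(cv2.findContours(m2*k,0,2)[0],key=cv2.contourArea);r=cv2.minAreaRect(cn);print("rod",r)
p=cv2.boxPoints(r);L=[(p[i]+p[(i+1)%4])/2 for i in range(4)];print([onz(c,q,.065,True).round(4).tolist() for q in L])
cv2.imwrite("pics/w1c.png",cv2.resize(im[40:150,215:470],None,fx=3,fy=3,interpolation=cv2.INTER_CUBIC))
```

```text
76.0 ((312.72265625, 102.23722076416016), (8.276472091674805, 18.788196563720703), 25.01689338684082)
[[0.4901 0.0927 0.13  ]
 [0.5103 0.0919 0.13  ]
 [0.5099 0.0831 0.13  ]
 [0.4896 0.0838 0.13  ]]
0.020259293957559644 -0.037470127501714856
0.008828318228558845 -1.6243530845798912
ctr [0.49998549 0.08786285 0.13      ]
tip [0.50000554 0.16776695 0.15      ] 0.05168576599523177 1.59777921678191
tip [0.49929324 0.16327815 0.165     ] 0.047225167072156245 1.615422029007905
rod ((403.301025390625, 99.27290344238281), (99.05497741699219, 20.15525245666504), 33.13561248779297)
[[0.564, 0.0483, 0.065], [0.5682, -0.0174, 0.065], [0.5475, -0.083, 0.065], [0.541, -0.0128, 0.065]]
```

View pics/w1c.png

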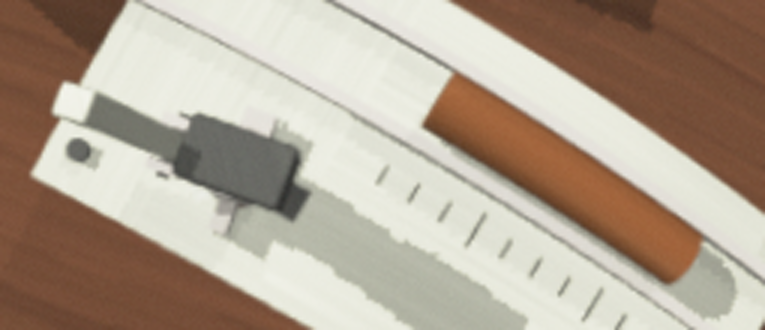

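The crop shows the head's top corners at about (197,116), (299,155), (285,210) and (178,170), the bright arm tip at about (72,102), and the rod lying in the channel.

Run:
```python
from h import *
c=dict(np.load("w1.npz"))
W=np.array([onz(c,(215+u/3,40+v/3),.138,True) for u,v in((197,116),(299,155),(285,210),(178,170))]);print(W.round(4),W.mean(0))
for i in range(4):
  v=W[(i+1)%4]-W[i];print(np.linalg.norm(v),np.arctan2(v[1],v[0]))
b=[.5262,.0324,-.1242]
t=onz(c,(215+72/3,40+102/3),.163,True);d=t-bedpt(b,[-.035,.08,0]);print(t,np.arctan2(d[1],d[0]),np.hypot(*d[:2]))
```

```text
[[0.5106 0.1282 0.138 ]
 [0.5107 0.0899 0.138 ]
 [0.491  0.087  0.138 ]
 [0.4904 0.1271 0.138 ]] [0.5006521  0.10805031 0.138     ]
0.038258487141408615 -1.566544494399506
0.019975510274021484 -2.9931540226761757
0.04009946184880633 1.5857511207553967
0.020223726418190504 0.05528126489134513
[0.4990634  0.16484663 0.163     ] 1.6183044666714737 0.04878206841583976
```

Call:
{"method": "arm_command", "body": {"series": [[1, 3.6, -1.07, 0, 0, 0, 0], [1, 3.6, -1.07, 0, 0, 0, 0], [1, 3.6, -1.06, 0, 0, 0, 0], [1, 0, 0, 0, 0, 0, -0.147], [1, 0, 0, 0, 0, 0, -0.147], [1, 0, 0, 0, 0, 0, -0.147], [1, 0, 0, 0, 0, 0, -0.147], [1, 0, 0, 0, 0, 0, -0.147], [1, 0, 0, 0, 0, 0, -0.147], [1, 0, 0, 0, 0, 0, -0.147], [1, 0, 0, 0, 0, 0, -0.147], [1, 0, 0, 3.5, 0, 0, 0], [1, 0, 0, 3.5, 0, 0, 0], [1, 0, 0, 0, 0, 0, 0], [1, 0, 0, 0, 0, 0, 0]]}}

```text
time: 3.45
tool_pos: [0.5019, 0.1142, 0.2156]
ee_rot: [-3.141, 0.0, 1.568]
wrist_force: [-0.1, -0.0, 0.6]
width: 0.0939
```

Run:
```python
from h import *
o=sensors.get_obs();print({k:np.round(o[k],3) for k in("time","tool_pos","ee_rot","wrist_force","joint_positions")})
im=eyes.snapshot("wrist");c=eyes.get_calibration("wrist");cv2.imwrite("pics/w2.png",im);np.savez("w2.npz",**c)
b=[.5262,.0324,-.1242]
for p in([-.035,.08,.138],[-.035,.08,.05],[.08,.165,.05],[-.08,.165,.05]): print(p,proj(c,bedpt(b,p),True).round(0))
cv2.imwrite("pics/w2v.png",cv2.resize(im,None,fx=1.25,fy=1.25))
```

```text
{'time': np.float64(3.45), 'tool_pos': array([0.502, 0.114, 0.216]), 'ee_rot': array([-3.141,  0.   ,  1.568]), 'wrist_force': array([-0.137, -0.005,  0.575]), 'joint_positions': array([ 0.114,  0.008,  1.434, -0.   ,  1.701,  0.117])}
[-0.035, 0.08, 0.138] [318. 208.]
[-0.035, 0.08, 0.05] [318. 186.]
[0.08, 0.165, 0.05] [426. 128.]
[-0.08, 0.165, 0.05] [287. 108.]
```

View pics/w2v.png

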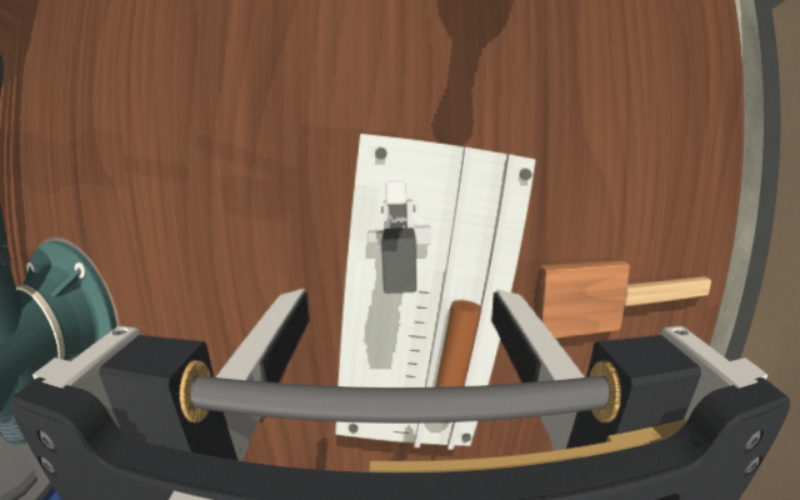

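The view confirms that the arm points almost along world +y, up in the image. The head spans (383–416, 230–292), so the post is turned more than the brief's 1.2 rad. I'll refine the angle from this closer picture.

Run:
```python
from h import *
c=dict(np.load("w2.npz"));im=cv2.imread("pics/w2.png");g=cv2.cvtColor(im,cv2.COLOR_BGR2GRAY)
# edges: left/right head borders by subpixel 50% crossing on rows
L=[];R=[]
for v in range(200,230,2):
    r=g[v,295:345].astype(float);k=np.where(r<110)[0]
    L.append((295+k[0]-.5,v));R.append((295+k[-1]+.5,v))
print(L[::3],R[::3])
for S in(L,R):
    W=np.array([onz(c,p,.138,True) for p in S]);p=np.polyfit(W[:,1],W[:,0],1);res=W[:,0]-np.polyval(p,W[:,1])
    print("yaw",np.pi/2-np.arctan(p[0]),"x at y=.11",np.polyval(p,.11),res.std())
col=g[180:250,319];print(col.tolist())
# bed edges
def edge(rows,cols,sgn):
    W=[]
    for v in rows:
        r=g[v,cols[0]:cols[1]].astype(float);d=np.diff(r)*sgn;W.append(onz(c,(cols[0]+np.argmax(d)+.5,v),.05,True))
    W=np.array(W);p=np.polyfit(W[:,1],W[:,0],1);print("bed yaw",-np.arctan(p[0]),np.polyval(p,.1),(W[:,0]-np.polyval(p,W[:,1])).std())
edge(range(125,230,3),(265,295),1);edge(range(145,225,3),(395,435),-1)
```

```text
[(np.float64(305.5), 200), (np.float64(305.5), 206), (np.float64(305.5), 212), (np.float64(306.5), 218), (np.float64(306.5), 224)] [(np.float64(331.5), 200), (np.float64(331.5), 206), (np.float64(331.5), 212), (np.float64(331.5), 218), (np.float64(331.5), 224)]
yaw 1.6036037480698937 x at y=.11 0.49081318326172696 0.00021817422183266258
yaw 1.567217485995968 x at y=.11 0.5130833559658703 0.00019809918834707516
[94, 83, 65, 50, 47, 47, 62, 69, 53, 55, 81, 99, 107, 108, 109, 108, 108, 105, 107, 105, 109, 108, 107, 106, 106, 107, 105, 105, 108, 110, 110, 107, 106, 106, 104, 107, 105, 107, 106, 107, 107, 104, 107, 105, 103, 105, 108, 107, 102, 103, 103, 106, 106, 108, 131, 172, 182, 179, 181, 181, 180, 181, 180, 181, 206, 226, 228, 226, 225, 207]
bed yaw -0.1245996983678176 0.45451074927176294 0.0003654993236743751
bed yaw -0.12424339083299968 0.617525808868666 0.00034865034217174546
```

Run:
```python
from h import *
a=dict(np.load("w1.npz"));b=dict(np.load("w2.npz"))
P=[((280.7,78.7),(331.3,190.3)),((314.7,91.7),(331.7,233.8)),((310,110),(306.5,233.8)),((274.3,96.7),(305.3,190.3))]
X=[]
for p,q in P:
    o1,d1=ray(a,p,True);o2,d2=ray(b,q,True)
    s=np.linalg.lstsq(np.c_[d1,-d2],o2-o1,rcond=None)[0];x1=o1+s[0]*d1;x2=o2+s[1]*d2
    X.append((x1+x2)/2);print(X[-1].round(4),np.linalg.norm(x1-x2).round(4))
X=np.array(X);print(X.mean(0),[np.linalg.norm(X[(i+1)%4]-X[i]).round(4) for i in range(4)])
```

```text
[0.5122 0.1297 0.1284] 0.0019
[0.5124 0.0901 0.1327] 0.0026
[0.4908 0.0875 0.1263] 0.0007
[0.4902 0.1291 0.1261] 0.0005
[0.50143218 0.10908091 0.12838448] [np.float64(0.0398), np.float64(0.0226), np.float64(0.0416), np.float64(0.0221)]
```

Call:
{"method": "arm_command", "body": {"series": [[1, 0.1, 0, 3, 0, 0, -0.015], [1, 0, 0, 3, 0, 0, 0], [1, 0, 0, 3, 0, 0, 0], [1, 0, 0, 3, 0, 0, 0], [1, 0, 0, 0, 0, 0, 0], [1, 0, 0, 0, 0, 0, 0]]}}

```text
time: 4.1
tool_pos: [0.5036, 0.1164, 0.0978]
ee_rot: [3.139, -0.0, 1.584]
wrist_force: [0.4, -0.3, 1.3]
width: 0.0936
```

Call:
{"method": "arm_command", "body": {"series": [[0, 0, 0, 0, 0, 0, 0], [0, 0, 0, 0, 0, 0, 0], [0, 0, 0, 0, 0, 0, 0], [0, 0, 0, 0, 0, 0, 0], [0, 0, 0, 0, 0, 0, 0], [0, 0, 0, 0, 0, 0, 0], [0, 0, 0, 0, 0, 0, 0]]}}

```text
time: 4.8
tool_pos: [0.502, 0.1165, 0.0954]
ee_rot: [-3.141, 0.0, 1.585]
wrist_force: [-0.2, -0.5, -1.0]
width: 0.0411
```

Call:
{"method": "arm_command", "body": {"series": [[0, 0, 0, 0, 0, 0, 0], [0, 0, 0, 0, 0, 0, 0], [0, 0, 0, 0, 0, 0, 0], [0, 0, 0, 0, 0, 0, 0], [0, 0, 0, 0, 0, 0, 0]]}}

```text
time: 5.3
tool_pos: [0.5011, 0.1165, 0.0953]
ee_rot: [-3.139, 0.0, 1.585]
wrist_force: [-5.3, -0.1, 2.9]
width: 0.0258
```

Call:
{"method": "arm_command", "body": {"series": [[0, 0, 0, 0, 0, 0, 0], [0, 0, 0, 0, 0, 0, 0], [0, 0, 0, 0, 0, 0, 0.1], [0, 0, 0, 0, 0, 0, 0.1], [0, 0, 0, 0, 0, 0, 0.1]]}}

```text
time: 5.8
tool_pos: [0.5021, 0.1169, 0.0953]
ee_rot: [-3.142, -0.001, 1.281]
wrist_force: [-2.7, 0.5, 1.1]
width: 0.0258
```

```bash
python3 -c "
from h import *
o=sensors.get_obs();print({k:np.round(o[k],3) for k in('tool_pos','ee_rot','wrist_force','wrist_torque','width')})"
```

```text
{'tool_pos': array([0.502, 0.117, 0.095]), 'ee_rot': array([-3.142e+00, -1.000e-03,  1.281e+00]), 'wrist_force': array([-2.655,  0.533,  1.09 ]), 'wrist_torque': array([0.196, 0.501, 0.17 ]), 'width': np.float64(0.026)}
```

Call:
{"method": "arm_command", "body": {"series": [[0, 0, 0, 0, 0, 0, 0.1], [0, 0, 0, 0, 0, 0, 0.1], [0, 0, 0, 0, 0, 0, 0.1], [0, 0, 0, 0, 0, 0, 0.1], [0, 0, 0, 0, 0, 0, 0.1], [0, 0, 0, 0, 0, 0, 0.1], [0, 0, 0, 0, 0, 0, 0]]}}

```text
time: 6.5
tool_pos: [0.5025, 0.117, 0.0953]
ee_rot: [-3.141, -0.001, 0.685]
wrist_force: [-2.5, 1.3, -0.1]
width: 0.0258
```

Call:
{"method": "arm_command", "body": {"series": [[0, 0, 0, 0, 0, 0, 0.1], [0, 0, 0, 0, 0, 0, 0.1], [0, 0, 0, 0, 0, 0, 0.1], [0, 0, 0, 0, 0, 0, 0.1], [0, 0, 0, 0, 0, 0, 0.1], [0, 0, 0, 0, 0, 0, 0.1], [0, 0, 0, 0, 0, 0, 0]]}}

```text
time: 7.2
tool_pos: [0.5028, 0.1167, 0.0953]
ee_rot: [-3.141, -0.001, 0.087]
wrist_force: [-0.3, 2.0, -1.2]
width: 0.0259
```

Run:
```python
from h import *
o=sensors.get_obs();print({k:np.round(o[k],3) for k in("time","tool_pos","ee_rot","wrist_force","joint_positions","wrist_torque")})
im=eyes.snapshot("wrist");c=eyes.get_calibration("wrist");cv2.imwrite("pics/w3.png",im);np.savez("w3.npz",**c)
```

```text
{'time': np.float64(7.2), 'tool_pos': array([0.503, 0.117, 0.095]), 'ee_rot': array([-3.141e+00, -1.000e-03,  8.700e-02]), 'wrist_force': array([-0.253,  1.997, -1.21 ]), 'joint_positions': array([0.118, 0.06 , 1.621, 0.   , 1.46 , 1.602]), 'wrist_torque': array([ 0.273,  0.044, -0.036])}
```

View pics/w3.png

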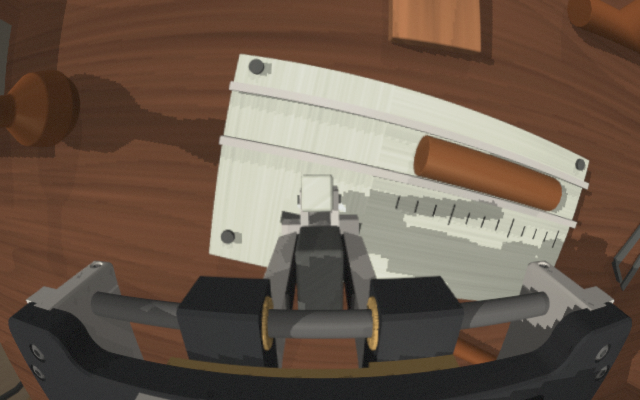

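The post turned with the gripper. The arm tip is at (317,190), still pointing along the tool's x, with about 0.21 rad left to turn.

Call:
{"method": "arm_command", "body": {"series": [[0, 0, 0, 0, 0, 0, 0.08], [0, 0, 0, 0, 0, 0, 0.08], [0, 0, 0, 0.1, 0, 0, 0.02], [0, 0, 0, 0.1, 0, 0, 0.015], [0, 0, 0, 0.1, 0, 0, 0.015], [0, 0, 0, 0.0, 0, 0, 0]]}}

```text
time: 7.85
tool_pos: [0.5034, 0.117, 0.0947]
ee_rot: [-3.14, -0.004, -0.122]
wrist_force: [-1.8, 1.1, 7.4]
width: 0.0262
```

Call:
{"method": "arm_command", "body": {"series": [[0, 0, 0, 0.1, 0, 0, 0.015], [0, 0, 0, 0.1, 0, 0, 0.015], [0, 0, 0, 0, 0, 0, 0.015], [0, 0, 0, 0, 0, 0, 0]]}}

```text
time: 8.25
tool_pos: [0.5021, 0.1162, 0.09]
ee_rot: [3.141, -0.0, -0.169]
wrist_force: [-0.5, 1.0, -3.4]
width: 0.0261
```

Call:
{"method": "arm_command", "body": {"series": [[0, 0, 0, 0.2, 0, 0, 0], [0, 0, 0, 0.2, 0, 0, 0], [0, 0, 0, 0.2, 0, 0, 0], [0, 0, 0, 0, 0, 0, 0]]}}

```text
time: 8.65
tool_pos: [0.5023, 0.1162, 0.0843]
ee_rot: [3.141, -0.0, -0.17]
wrist_force: [0.3, -0.1, 0.9]
width: 0.0259
```

Call:
{"method": "arm_command", "body": {"series": [[0, 0, 0, 0.2, 0, 0, 0], [0, 0, 0, 0.2, 0, 0, 0], [0, 0, 0, 0.2, 0, 0, 0], [0, 0, 0, 0, 0, 0, 0]]}}

```text
time: 9.05
tool_pos: [0.503, 0.1162, 0.0813]
ee_rot: [3.141, -0.003, -0.17]
wrist_force: [-3.4, -0.6, 11.8]
width: 0.026
```

It hit a firm stop exactly 14 mm below the starting height, so the keys look home. I'll release, lift, straighten and look.

Call:
{"method": "arm_command", "body": {"series": [[1, 0, 0, 0, 0, 0, 0], [1, 0, 0, 0, 0, 0, 0], [1, 0, 0, 0, 0, 0, 0], [1, 0, 0, 0, 0, 0, 0], [1, 0, 0, 0, 0, 0, 0], [1, 0, 0, -3, 0, 0, -0.045], [1, 0, 0, -3, 0, 0, 0], [1, 0, 0, -3, 0, 0, 0], [1, -2, 0, -3, 0, 0, 0], [1, -2, 0, 0, 0, 0, 0], [1, -2, 0, 0, 0, 0, 0], [1, 0, 0, 0, 0, 0, 0], [1, 0, 0, 0, 0, 0, 0]]}}

```text
time: 10.35
tool_pos: [0.4428, 0.124, 0.1984]
ee_rot: [3.142, -0.001, -0.125]
wrist_force: [0.9, 0.7, -0.9]
width: 0.0939
```

Run:
```python
from h import *
o=sensors.get_obs();print({k:np.round(o[k],4) for k in("time","tool_pos","ee_rot","wrist_force")})
im=eyes.snapshot("wrist");c=eyes.get_calibration("wrist");np.savez("w4.npz",**c);cv2.imwrite("pics/w4.png",im)
b=[.5265,.0324,-.1245]
for p in([-.035,.08,.124],[-.035,.08,.05]): print(proj(c,bedpt(b,p),True).round(0))
cv2.imwrite("pics/w4v.png",cv2.resize(im[30:330,160:560],None,fx=2,fy=2,interpolation=cv2.INTER_CUBIC))
```

```text
{'time': np.float64(10.35), 'tool_pos': array([0.4428, 0.124 , 0.1984]), 'ee_rot': array([ 3.1415e+00, -7.0000e-04, -1.2500e-01]), 'wrist_force': array([ 0.8755,  0.6897, -0.896 ])}
[320. 141.]
[320. 137.]
```

View pics/w4v.png

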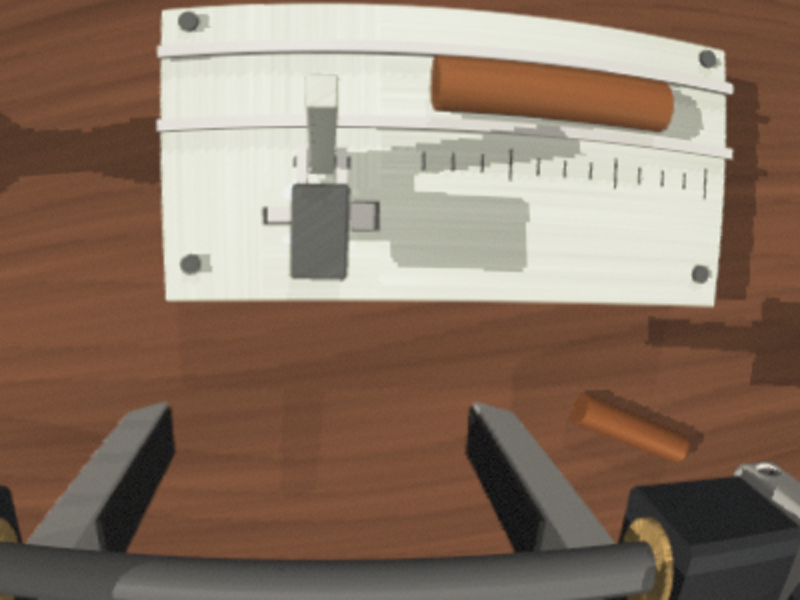

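The keys are flush in their keyways, narrow left at (277,215) and wide right at (365,215), and the head is square to the bed. Next I'll flip the arm with shut fingers inserted behind it.

Call:
{"method": "arm_command", "body": {"series": [[0, 2, 0, 0, 0, 0, 0], [0, 2, 0, 0, 0, 0, 0], [0, 2, 0, 0, 0, 0, 0], [0, 2.6, 0, 0, 0, 0, 0], [0, 0, 0, 0, 0, 0, 0], [0, 0, 0, 0, 0, 0, 0], [0, 0, 0, 0, 0, 0, 0], [0, 0, 0, 0, 0, 0, 0], [0, 0, 0, 0, 0, 0, 0], [0, 0, 0, 0, 0, 0, 0], [0, 0, 0, 0, 0, 0, 0], [0, 0, 0, 0, 0, 0, 0], [0, 0, 0, 0, 0, 0, 0], [0, 0, 0, 0, 0, 0, 0], [0, 0, 0, 2, 0, 0, 0], [0, 0, 0, 2, 0, 0, 0], [0, 0, 0, 1.5, 0, 0, 0], [0, 0, 0, 1, 0, 0, 0], [0, 0, 0, 0, 0, 0, 0]]}}

```text
time: 12.3
tool_pos: [0.5269, 0.1131, 0.1316]
ee_rot: [3.141, 0.003, -0.125]
wrist_force: [0.5, -0.5, -0.2]
width: 0.0002
```

Call:
{"method": "arm_command", "body": {"series": [[0, 1, 0, 0, 0, 0, 0], [0, 1, 0, 0, 0, 0, 0], [0, 1, 0, 0.3, 0, 0, 0], [0, 1, 0, 0.5, 0, 0, 0], [0, 1, 0, 0.8, 0, 0, 0], [0, 0.5, 0, 1, 0, 0, 0], [0, 0.5, 0, 1, 0, 0, 0], [0, 0, 0, 0.8, 0, 0, 0], [0, 0, 0, 0.6, 0, 0, 0], [0, 0, 0, 0, 0, 0, 0]]}}

```text
time: 13.3
tool_pos: [0.5864, 0.1057, 0.082]
ee_rot: [3.141, 0.003, -0.125]
wrist_force: [0.4, 0.0, 0.7]
width: 0.0004
```

Call:
{"method": "arm_command", "body": {"series": [[0, 0, 0, 0.4, 0, 0, 0], [0, 0, 0, 0.3, 0, 0, 0], [0, 0, 0, 0.2, 0, 0, 0], [0, 0, 0, 0.2, 0, 0, 0], [0, 0, 0, 0, 0, 0, 0]]}}

```text
time: 13.8
tool_pos: [0.5877, 0.1058, 0.0728]
ee_rot: [-3.142, -0.001, -0.125]
wrist_force: [0.6, -0.2, 0.4]
width: -0.0001
```

Call:
{"method": "arm_command", "body": {"series": [[0, 0, 0, 0.15, 0, 0, 0], [0, 0, 0, 0.15, 0, 0, 0], [0, 0, 0, 0, 0, 0, 0]]}}

```text
time: 14.1
tool_pos: [0.5879, 0.1058, 0.0724]
ee_rot: [-3.141, -0.002, -0.125]
wrist_force: [-2.2, -0.6, 10.2]
width: 0.0002
```

Call:
{"method": "arm_command", "body": {"series": [[0, 0, 0, -2, 0, 0, 0], [0, 0, 0, -4, 0, 0, 0], [0, 0, 0, -4, 0, 0, 0], [0, -0.3, 4.3, 0, 0, 0, 0], [0, -0.3, 4.3, 0, 0, 0, 0], [0, -0.3, 4.3, 0, 0, 0, 0], [0, -0.3, 4.3, 0, 0, 0, 0], [0, -0.3, 4.3, 0, 0, 0, 0], [0, 0, 0, 0, 0, 0, 0], [0, 0, 0, 0, 0, 0, 0]]}}

```text
time: 15.1
tool_pos: [0.5452, -0.1061, 0.169]
ee_rot: [-3.141, 0.001, -0.127]
wrist_force: [0.2, 0.5, -0.5]
width: 0.0004
```

Run:
```python
from h import *
o=sensors.get_obs();print({k:np.round(o[k],4) for k in("time","tool_pos","ee_rot","wrist_force")})
im=eyes.snapshot("wrist");c=eyes.get_calibration("wrist");np.savez("w5.npz",**c);cv2.imwrite("pics/w5.png",im)
d=.1245;bore=np.array([.5025,.1163])
def W(x,y,z):
    dx,dy=x+.035,y-.08;return np.array([bore[0]+np.cos(d)*dx+np.sin(d)*dy,bore[1]-np.sin(d)*dx+np.cos(d)*dy,z])
for p in((.077,.08,.075),(.035,.08,.075),(.035,.0205,.065),(.035,-.1095,.065)):print(p,W(*p).round(4),proj(c,W(*p),True).round(0))
```

```text
{'time': np.float64(15.1), 'tool_pos': array([ 0.5452, -0.1061,  0.169 ]), 'ee_rot': array([-3.1406e+00,  1.1000e-03, -1.2730e-01]), 'wrist_force': array([ 0.2245,  0.4527, -0.4683])}
(0.077, 0.08, 0.075) [0.6136 0.1024 0.075 ] [114. 166.]
(0.035, 0.08, 0.075) [0.572  0.1076 0.075 ] [120. 205.]
(0.035, 0.0205, 0.065) [0.5646 0.0486 0.065 ] [169. 202.]
(0.035, -0.1095, 0.065) [ 0.5484 -0.0804  0.065 ] [294. 202.]
```

View pics/w5.png

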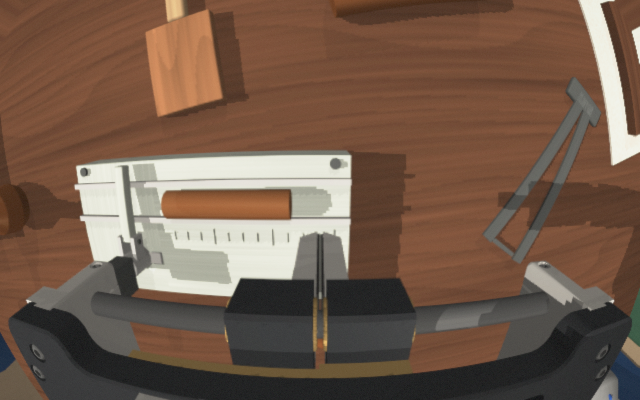

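The arm is down across the channel from (145,260) to its tip at (122,166). The rod tail is at (291,205), as predicted. I'll descend behind the tail.

Call:
{"method": "arm_command", "body": {"series": [[0, 0, 0.2, 3, 0, 0, 0], [0, 0, 0.2, 3, 0, 0, 0], [0, 0, 0, 2.5, 0, 0, 0], [0, 0, 0, 1.5, 0, 0, 0], [0, 0, 0, 0.9, 0, 0, 0], [0, 0, 0, 0, 0, 0, 0], [0, 0, 0, 0, 0, 0, 0]]}}

```text
time: 15.85
tool_pos: [0.5461, -0.1095, 0.0616]
ee_rot: [3.141, -0.002, -0.125]
wrist_force: [0.5, -0.1, -1.2]
width: 0.0003
```

Call:
{"method": "arm_command", "body": {"series": [[0, 0, 0, 0.4, 0, 0, 0], [0, 0, -0.5, 0, 0, 0, 0], [0, 0, -0.5, 0, 0, 0, 0], [0, 0, -0.5, 0, 0, 0, 0], [0, 0, -0.5, 0, 0, 0, 0], [0, 0, -0.5, 0, 0, 0, 0], [0, 0, -0.5, 0, 0, 0, 0], [0, 0, -0.5, 0, 0, 0, 0], [0, 0, -0.5, 0, 0, 0, 0], [0, 0, -0.5, 0, 0, 0, 0], [0, 0, -0.5, 0, 0, 0, 0], [0, 0, -0.5, 0, 0, 0, 0], [0, 0, 0, 0, 0, 0, 0]]}}

```text
time: 17.15
tool_pos: [0.5521, -0.054, 0.0563]
ee_rot: [-3.14, 0.0, -0.124]
wrist_force: [-0.4, -0.8, -0.2]
width: 0.001
```

Run:
```python
from h import *
o=sensors.get_obs();print({k:np.round(o[k],4) for k in("time","tool_pos","ee_rot","wrist_force")})
im=eyes.snapshot("wrist");cv2.imwrite("pics/w6.png",im)
cv2.imwrite("pics/w6v.png",cv2.resize(im[120:320,160:480],None,fx=2.5,fy=2.5,interpolation=cv2.INTER_CUBIC))
```

```text
{'time': np.float64(17.15), 'tool_pos': array([ 0.5521, -0.054 ,  0.0563]), 'ee_rot': array([-3.1405e+00,  4.0000e-04, -1.2450e-01]), 'wrist_force': array([-0.3536, -0.816 , -0.1665])}
```

View pics/w6v.png

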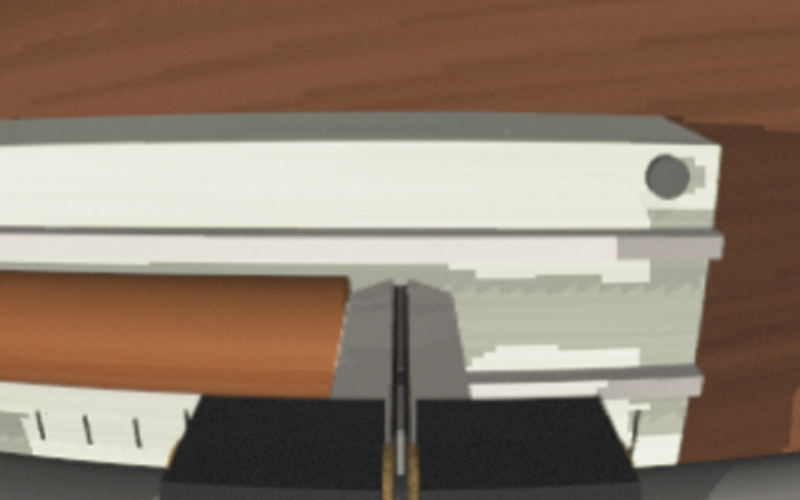

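The fingers sit against the rod's tail and the rod is sliding, with about 14 mm to go by geometry.

Call:
{"method": "arm_command", "body": {"series": [[0, 0, -0.2, 0, 0, 0, 0], [0, 0, -0.2, 0, 0, 0, 0], [0, 0, -0.2, 0, 0, 0, 0], [0, 0, -0.2, 0, 0, 0, 0], [0, 0, -0.2, 0, 0, 0, 0], [0, 0, 0, 0, 0, 0, 0]]}}

```text
time: 17.8
tool_pos: [0.5533, -0.0447, 0.0564]
ee_rot: [-3.141, 0.0, -0.125]
wrist_force: [-0.3, -0.1, -0.9]
width: 0.0006
```

Call:
{"method": "arm_command", "body": {"series": [[0, 0, -0.15, 0, 0, 0, 0], [0, 0, -0.15, 0, 0, 0, 0], [0, 0, 0, 0, 0, 0, 0]]}}

```text
time: 18.1
tool_pos: [0.5538, -0.042, 0.0565]
ee_rot: [-3.141, -0.0, -0.125]
wrist_force: [-0.5, -0.1, -0.4]
width: 0.0005
```

Call:
{"method": "arm_command", "body": {"series": [[0, 0, -0.1, 0, 0, 0, 0], [0, 0, -0.1, 0, 0, 0, 0], [0, 0, 0, 0, 0, 0, 0]]}}

```text
time: 18.4
tool_pos: [0.5539, -0.0406, 0.0565]
ee_rot: [3.141, -0.0, -0.125]
wrist_force: [-0.6, -2.3, -1.5]
width: 0.0004
```

Call:
{"method": "arm_command", "body": {"series": [[0, 0, -0.1, 0, 0, 0, 0], [0, 0, 0, 0, 0, 0, 0]]}}

```text
time: 18.6
tool_pos: [0.5541, -0.0396, 0.0565]
ee_rot: [3.141, -0.0, -0.125]
wrist_force: [-0.6, -3.8, -0.1]
width: 0.0001
```

Call:
{"method": "arm_command", "body": {"series": [[0, 0, -0.1, 0, 0, 0, 0], [0, 0, 0, 0, 0, 0, 0]]}}

```text
time: 18.8
tool_pos: [0.5543, -0.0386, 0.0565]
ee_rot: [3.141, -0.0, -0.125]
wrist_force: [0.8, -3.9, 0.1]
width: 0.0002
```

Call:
{"method": "arm_command", "body": {"series": [[0, 0, -0.1, 0, 0, 0, 0], [0, 0, 0, 0, 0, 0, 0]]}}

```text
time: 19.0
tool_pos: [0.5544, -0.038, 0.0565]
ee_rot: [3.14, -0.0, -0.125]
wrist_force: [0.7, -5.6, -0.6]
width: 0.0005
```

Run:
```python
from h import *
o=sensors.get_obs();print({k:np.round(o[k],4) for k in("time","tool_pos","ee_rot","wrist_force")})
im=eyes.snapshot("wrist");cv2.imwrite("pics/w7.png",im)
cv2.imwrite("pics/w7v.png",cv2.resize(im[100:300,60:380],None,fx=2.5,fy=2.5,interpolation=cv2.INTER_CUBIC))
```

```text
{'time': np.float64(19.0), 'tool_pos': array([ 0.5544, -0.038 ,  0.0565]), 'ee_rot': array([ 3.1399e+00, -4.0000e-04, -1.2530e-01]), 'wrist_force': array([ 0.7245, -5.6336, -0.6277])}
```

View pics/w7v.png

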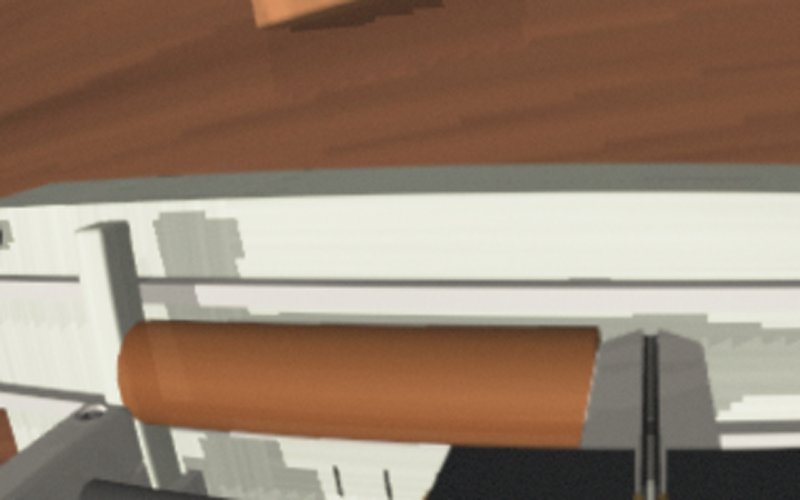

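The rod nose at (120–150,370) meets the arm, and the force has risen to 5.6 N, so they're in contact. I'll back off gently, lift clear and check.

Call:
{"method": "arm_command", "body": {"series": [[0, 0, 0.1, 0, 0, 0, 0], [0, 0, 0.2, 0, 0, 0, 0], [0, 0, 0.4, 0, 0, 0, 0], [0, 0, 0.8, 0, 0, 0, 0], [0, 0, 0, -2, 0, 0, 0], [0, 0, 0, -4, 0, 0, 0], [0, 0, 0, -4, 0, 0, 0], [0, -2, -4, -2, 0, 0, 0], [0, -4, -3, 0, 0, 0, 0], [0, -4, -3, 0, 0, 0, 0], [0, 0, 0, 0, 0, 0, 0], [0, 0, 0, 0, 0, 0, 0]]}}

```text
time: 20.25
tool_pos: [0.4654, 0.06, 0.1769]
ee_rot: [-3.141, -0.001, -0.123]
wrist_force: [0.3, -0.6, 0.0]
width: 0.0007
```

Run:
```python
from h import *
o=sensors.get_obs();print({k:np.round(o[k],4) for k in("time","tool_pos","ee_rot","wrist_force")})
im=eyes.snapshot("wrist");c=eyes.get_calibration("wrist");np.savez("w8.npz",**c);cv2.imwrite("pics/w8.png",im)
cv2.imwrite("pics/w8v.png",cv2.resize(im[20:260,160:480],None,fx=2.5,fy=2.5,interpolation=cv2.INTER_CUBIC))
```

```text
{'time': np.float64(20.25), 'tool_pos': array([0.4654, 0.06  , 0.1769]), 'ee_rot': array([-3.1415e+00, -1.4000e-03, -1.2340e-01]), 'wrist_force': array([ 0.2736, -0.5595,  0.0479])}
```

View pics/w8v.png

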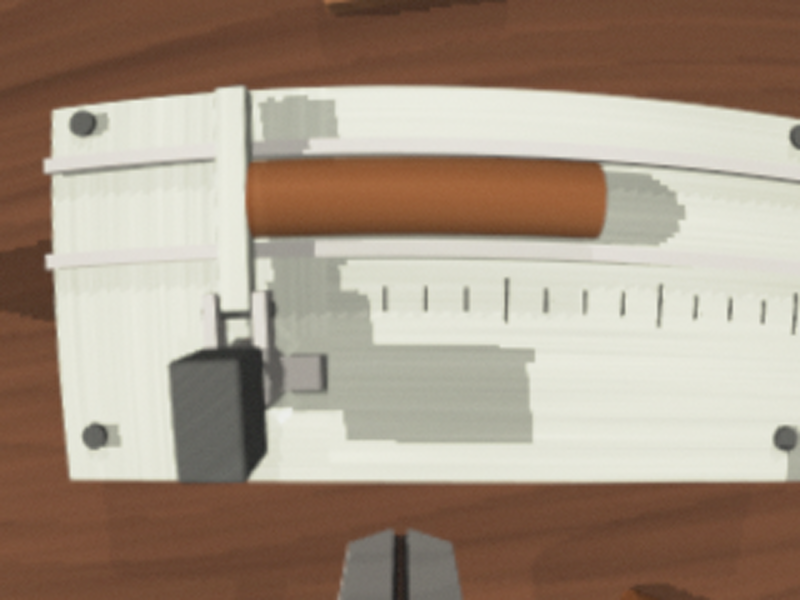

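The rod nose touches the arm at (248,190) with no gap. The rod lies in the channel, the arm is level across it, and the key is seated in its keyway. The robot is clear of everything, so I'm handing in.

```bash
python3 -c "
from bench import job
print(job.close_job())"
```

```text
the job is handed in; nothing more can be done
None
```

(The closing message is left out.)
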